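# Fetch a bottle from a sample chest with bypass doors

## Task

The small reagent bottle stands in one of the two bays of the white chest on the bench. Slide the clear door over it all the way past its neighbour, take the bottle out and set it down gently, upright, inside the small grey tray, then slide that door fully shut again. Keep the other door shut and leave the dish, the tape roll and the taller bottle where they are.

Things in the scene. Friction and masses are not known exactly. Their poses are not given: they have to be found in the camera images.
- chest: White chest fixed to the bench, 209 mm deep (x), 344 mm wide (y). Origin on the bench 8 mm in front of its middle; x points away from the robot, y left, z up; turned by up to 0.12 rad. On its 98 mm high rim two clear, aluminium-framed doors lie flat on a double track and slide along y past each other. Track ends reach 113 mm height; a 7 mm track bar at x -57 mm crosses the front at 105 to 111 mm height.
- left_bay (a point): Centre of the floor of the left bay, 10 mm above the bench. The bay is a walled well, 150 mm along the chest's x by 151 mm along its y, 88 mm deep to the rim, covered by the left door when shut. Axes as the chest's.
- right_bay (a point): Centre of the floor of the right bay, 10 mm above the bench; the same size, covered by the right door when shut; an 8 mm wall divides the bays.
- left_door (a joint): Slide of the left (upper) door, 162 mm wide: 0 = shut over the left bay; grows as it slides to the right (chest -y) over the right door; 0.148 m = fully open, hard stops at both ends. It stays where it is left; about 1.5 N of friction.
- right_door (a joint): Slide of the right (lower) door, 162 mm wide: 0 = shut over the right bay; grows as it slides to the left (chest +y) under the left door; 0.148 m = fully open, hard stops at both ends. It stays where it is left; about 1.5 N of friction.
- left_door_pull (a point): Top of the upright grey pull tab of the left door (tab 24 mm along the chest's x, 14 mm thick along its y), in the middle of the door's width, 20 mm in front of the chest's origin; 146 mm above the bench, 36 mm above the door's top face. Moves with the door; axes as the chest's.
- right_door_pull (a point): Top of the upright grey pull tab of the right door (24 mm along the chest's x, 14 mm thick along its y), in the middle of the door's width, on the door's front edge, 77 mm in front of the chest's origin; 146 mm above the bench, 42 mm above the door's top face. Moves with the door; axes as the chest's.
- bottle_centre (a point): Centre of the small reagent bottle with a screw cap, 40 mm in diameter, 85 mm high with cap (about 0.16 kg); this point is 42.5 mm above its underside. Its straight body reaches up to 74 mm from its underside, the cap above is 26 mm in diameter. It starts upright on the floor of the left or the right bay, near the bay's middle, under the shut door.
- tray: Small square grey tray, open at the top, 110 x 110 x 18 mm with 4 mm walls and a 4 mm floor, fixed on the bench to the left or right of the chest. Origin at the centre of its underside, z up, x and y along its sides.
- dish_centre (a point): Centre of the round petri dish (58 mm in diameter, 15 mm high) that lies on the floor of the other bay. Leave it alone.
- tape: Roll of tape, 96 mm in diameter, 25 mm high, lying on the bench at the other side of the chest from the tray; origin at the centre of its underside. Leave it alone.
- tall_bottle: Taller reagent bottle, 50 mm in diameter, 115 mm high, standing on the bench far to the right; origin at the centre of its underside. Leave it alone.

How it is judged:
On the way, in this order (a step that is already met when the one before it is completed fails the run):
1. the door over the bottle has been slid open past the other door (((y of dish_centre in the frame of chest below 0 m and value of joint left_door above 0.125 m) or (y of dish_centre in the frame of chest above 0 m and value of joint right_door above 0.125 m))), for 0.2 s.
2. the bottle stands upright in the tray, let go (x of bottle_centre in the frame of tray between -0.04 and 0.04 m and y of bottle_centre in the frame of tray between -0.04 and 0.04 m and z of bottle_centre in the frame of tray between 0.04 and 0.054 m and angle between bottle_centre's own z axis and vertical below 0.12 rad and contact force between the fingers and bottle below 0.1 N), for 0.2 s.
At the end, for the whole second after the job is handed in: The small bottle stands upright (within 0.12 rad), released and at rest on the floor of the tray, its centre within 40 mm of the tray's middle along each side; both doors are shut to within 6 mm (all of step 2 and linear speed of bottle below 0.02 m/s and value of joint each of left_door, right_door below 0.006 m); the robot touches nothing.
It fails at once if the door over the dish is opened by more than 30 mm ((y of dish_centre in the frame of chest below 0 m and value of joint right_door above 0.03 m) or (y of dish_centre in the frame of chest above 0 m and value of joint left_door above 0.03 m)).
It fails at once if the dish, the tape roll or the taller bottle is moved by more than 20 mm (distance of any of dish_centre, tape, tall_bottle from where it was at the start of the episode above 0.02 m).
It fails at once if the bottle is tipped by more than 0.6 rad (angle between bottle_centre's own z axis and vertical above 0.6 rad).
It fails at once if the bottle is dropped (falls faster than 0.5 m/s out of the fingers) (contact force between the fingers and bottle below 0.1 N and linear speed of bottle above 0.5 m/s).
It also fails if it takes over 69 s, if anything falls off the work surface, if the arm or the gripper's body presses on something with over 40 N, if the wrist force passes 120 N, or if a joint passes its speed limit or range.

## Robot

A 7-joint arm with a two-finger parallel gripper is mounted at the origin on a cart in front of the work surface, level with it; the furniture and walls round the work are solid. World frame = base frame: x ahead of the robot, y to its left, z up, the work surface at z = 0. Lengths are in m, angles in rad, forces in N, time in s.
With the tool pointing down it reaches from about 0.425 to 1.025 m from the base axis. Payload 3.6 kg.
Tool frame: the origin (TCP) lies at the very end of the fingers, on their centre line; the grasp point (between the pads) lies 19 mm behind it; z points along the fingers, y is the direction in which the jaws open and shut (so a half turn about z gives the same grasp; the last joint's range is limited). The gripper opens to 85 mm and grips with 20 to 120 N. Pads are 22 mm wide; open, the fingers measure 114 mm over their backs; the gripper's body (76 mm by 85 mm) begins 54 mm behind the grasp point. The pads swing forward as they close: fully open they stand 13 mm farther back than shut.
Start: joints at [1.133, 0.591, 0.048, 1.609, -0.033, 0.943, -0.034], TCP at [0.245, -0.682, 0.231] pointing down, gripper open.
Joint ranges: [-2.69, 2.69], [-0.47, 2.24], [-1.27, 1.36], [0.19, 2.51], [-1.53, 4.68], [0.08, 2.07], [-3.09, 3.09]. Speed limits (rad/s): [2.57, 2.57, 3.14, 3.14, 3.14, 3.14, 3.14].

## Interface

Orientations are given as a rotation vector (axis times angle).
In Python, from station import observe, imaging, order gives the robot as it stands.
- The arm moves only by the shell command python3 -m crank 'ROWS' [OPENING]. ROWS is JSON, a list of rows, each a list of 2 entries, a list of its own where there are three numbers: the shift along the tool's x, y, z in m, then the turn about the tool's z in rad. In form: [[[x, y, z], turn], ...]. A call has 1 to 10 rows; each row shifts and turns the commanded pose from where the row before left it, along the tool's axes as they then stand; what a row does not reach is not made up. A row lasts 1/8 s, in which the tool goes at most 62.5 mm and 10.7 degrees, less where a joint would pass 70% of its speed; a pose out of reach is approached as far as the arm can. A call with a gripper value outside its range is refused whole. OPENING is the gripper's target within -1 to 1 (shut at 1, half-way at 0, fully open at -1), set as the call begins (- or left out, the last holds). The fingers move at their own pace and stop on an object; the grip force is fixed at half the most. Time passes only in rows, so rows that do not move let the fingers close. It gives the time, the measured TCP pose, the force and the opening at its end, in the units of the state.
- observe(): the state, without advancing time (a new reading comes with each control period).
- imaging.get_image(name): name is "scene" or "top"; returns a dict with "frame" (384x512x3 uint8, red, green, blue), "fx", "fy", "cx", "cy" (pixels), "rvec" (rotation vector, rad) and "tvec" (3), from world to camera coordinates, as OpenCV has them. Camera axes: x right, y down, z forward; pixel columns grow to the right and rows downward; lengths in m; the calibration is good to about 2 mm. A picture is of the moment at which its call begins. There is no depth.
- order.job_done(): hands the job in, once; it reports no verdict.
The state is a dict: "time": time; "qpos": joint angles; "qd": joint speeds; "joint_torque": joint torques, N m; "tool_pos": TCP position; "ee_rot": TCP orientation; "ft_force": force on the tool from outside, world axes, zero at the start; "torque": the same for the moment, N m; "grip_width": finger opening in m.
Only numpy, scipy, OpenCV 4.12 (cv2) and the standard library are available. Lean on these libraries where they do the work, as an engineer would, in place of code of your own. Each camera call takes 0.05 s, during which the arm holds its last target.

## Working session

There is one attempt and no reset: what is moved stays moved. The work goes in short steps, Python scripts to look and compute and a shell command to move; the robot and the scene stay as the last step left them, time stands still between calls to the robot, and variables do not carry over. Pictures are saved under pics/ and viewed, and the job is handed in when it is done.

```bash
mkdir -p pics; ls; python3 - <<'E'
from station import observe, imaging
import cv2
s=observe(); print({k:s[k] for k in ('time','tool_pos','ee_rot','grip_width','ft_force')})
for n in ("scene","top"):
    d=imaging.get_image(n); cv2.imwrite(f"pics/{n}0.png",d["frame"][:,:,::-1])
    print(n,d["fx"],d["fy"],d["cx"],d["cy"],d["rvec"],d["tvec"])
E
```

```text
pics
{'time': 0.0, 'tool_pos': array([ 0.24479738, -0.6815389 ,  0.23015612]), 'ee_rot': array([-3.09286115e+00, -5.38716264e-01,  7.66756932e-04]), 'grip_width': 0.08569693549661168, 'ft_force': array([-0.42539573,  0.76456226,  0.02057223])}
scene 427.4536348920261 427.4536348920261 256.93091793875556 192.79223159418083 [ 0.31288306  2.97404738 -0.7943254 ] [ 0.54160182 -0.03598791  1.58495986]
top 371.2849154375657 371.2849154375657 258.4498730117018 195.47143014526424 [ 2.15823072 -2.18691456  0.07959507] [-0.03144014  0.52777901  1.33503045]
```

View pics/scene0.png

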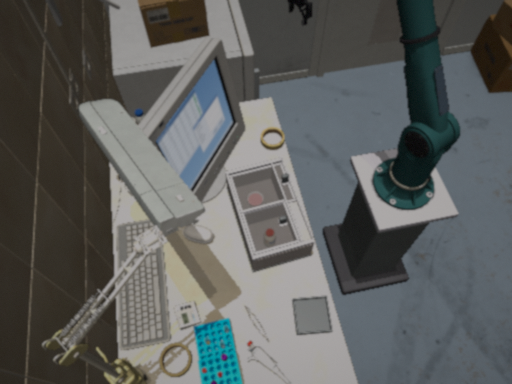

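View pics/top0.png

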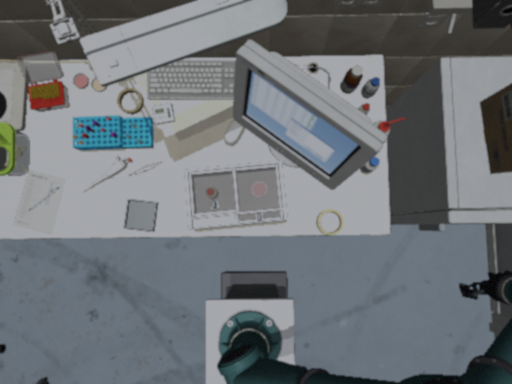

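```bash
python3 - <<'E'
import cv2
a=cv2.imread("pics/top0.png")[155:240,115:350]; cv2.imwrite("pics/topz.png",cv2.resize(a,None,fx=3.4,fy=3.4,interpolation=cv2.INTER_CUBIC))
a=cv2.imread("pics/scene0.png")[150:340,215:345]; cv2.imwrite("pics/scz.png",cv2.resize(a,None,fx=3.1,fy=3.1,interpolation=cv2.INTER_CUBIC))
E
```

```text
(no output)
```

View pics/topz.png

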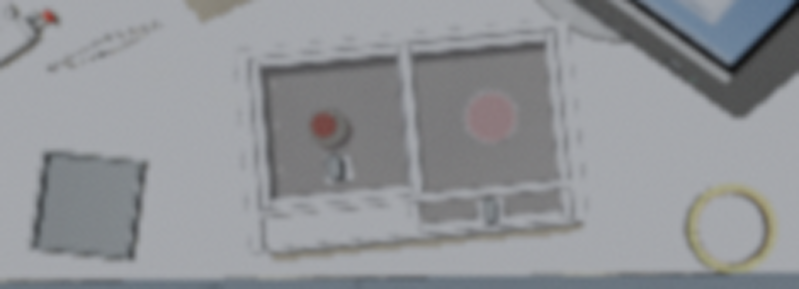

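View pics/scz.png

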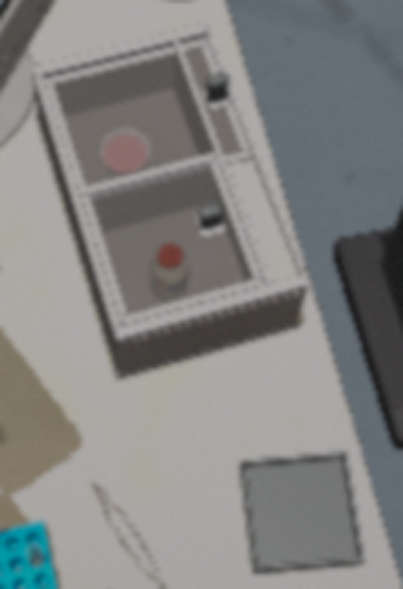

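```bash
cat > h.py <<'E'
import numpy as np, cv2
from station import imaging
def cam(n):
    d=imaging.get_image(n); R=cv2.Rodrigues(np.array(d["rvec"]))[0]
    K=np.array([[d["fx"],0,d["cx"]],[0,d["fy"],d["cy"]],[0,0,1]])
    return dict(im=np.ascontiguousarray(d["frame"][:,:,::-1]),K=K,R=R,t=np.array(d["tvec"]).reshape(3))
def ray(c,p):
    v=c["R"].T@np.linalg.solve(c["K"],[p[0],p[1],1]); return -c["R"].T@c["t"],v/np.linalg.norm(v)
def plane(c,p,z):
    o,v=ray(c,p); return o+v*(z-o[2])/v[2]
def tri(c1,p1,c2,p2):
    P=[c["K"]@np.c_[c["R"],c["t"]] for c in(c1,c2)]
    X=cv2.triangulatePoints(P[0],P[1],np.array(p1,float).reshape(2,1),np.array(p2,float).reshape(2,1)); return (X[:3]/X[3]).ravel()
def proj(c,X):
    q=c["K"]@(c["R"]@np.array(X)+c["t"]); return q[:2]/q[2]
def crop(c,box,f,name):
    x0,y0,x1,y1=box; cv2.imwrite(name,cv2.resize(c["im"][y0:y1,x0:x1],None,fx=f,fy=f,interpolation=cv2.INTER_NEAREST))
E
python3 - <<'E'
from h import *
np.set_printoptions(precision=4,suppress=True)
T=cam("top");S=cam("scene")
def cen(c,mask,box):
    x0,y0,x1,y1=box; m=np.zeros(mask.shape,np.uint8); m[y0:y1,x0:x1]=mask[y0:y1,x0:x1]
    M=cv2.moments(m,True); return (M["m10"]/M["m00"],M["m01"]/M["m00"]),M["m00"]
def red(c):
    i=c["im"].astype(int); return ((i[...,2]-i[...,1])>45).astype(np.uint8)
a=cen(T,red(T),(195,175,230,210)); b=cen(S,red(S),(255,220,285,250)); print(a,b,"cap tri",tri(T,a[0],S,b[0]), "plane",plane(T,a[0],.095),plane(S,b[0],.095))
# tray
def tray(c,box):
    i=c["im"].astype(int); x0,y0,x1,y1=box
    g=i.mean(2); print(c["im"][(y0+y1)//2,(x0+x1)//2])
    m=np.zeros(g.shape,np.uint8); m[y0:y1,x0:x1]=(g<150)[y0:y1,x0:x1]
    k=cv2.findContours(m,cv2.RETR_EXTERNAL,cv2.CHAIN_APPROX_NONE)[0]; k=max(k,key=cv2.contourArea)
    return cv2.minAreaRect(k), k
for c,box in((T,(118,192,165,236)),(S,(287,288,336,340))):
    r,k=tray(c,box); print(r); q=np.array([plane(c,p,.015)[:2] for p in cv2.boxPoints(r)]); print(q, q.mean(0), np.linalg.norm(np.diff(q,axis=0),axis=1))
    w=np.array([plane(c,p,.015)[:2] for p in k[:,0]],np.float32); print(cv2.minAreaRect(w))
for b in (np.array([[336,152],[336,180],[489,195],[489,225],[580,222],[258,252],[243,50],[562,28]])/3.4+[115,155]): print(b,plane(T,b,.11),plane(T,b,.146))
crop(T,(175,155,295,235),6.6,"pics/tz2.png"); crop(S,(220,155,320,270),5.2,"pics/sz2.png")
E
```

```text
Traceback (most recent call last):
ZeroDivisionError: float division by zero
```

```bash
cat > m.py <<'E'
from h import *
np.set_printoptions(precision=4,suppress=True)
T=cam("top");S=cam("scene")
def cen(c,mask,box):
    x0,y0,x1,y1=box; m=np.zeros(mask.shape,np.uint8); m[y0:y1,x0:x1]=mask[y0:y1,x0:x1]
    M=cv2.moments(m,True); return (M["m10"]/M["m00"],M["m01"]/M["m00"]),M["m00"]
def red(c,box):
    i=c["im"].astype(int); d=i[...,2]-i[...,1]; x0,y0,x1,y1=box; mx=d[y0:y1,x0:x1].max(); print("max",mx); return (d>mx*.5).astype(np.uint8)
B1=(198,180,226,205);B2=(260,222,280,245)
a=cen(T,red(T,B1),B1); b=cen(S,red(S,B2),B2); print(a,b,"cap tri",tri(T,a[0],S,b[0]), "plane",plane(T,a[0],.095),plane(S,b[0],.095))
def tray(c,box):
    i=c["im"].astype(int); x0,y0,x1,y1=box
    g=i.mean(2); print(g[(y0+y1)//2,(x0+x1)//2],g[y0,x0])
    th=(g[(y0+y1)//2,(x0+x1)//2]+g[y0,x0])/2
    m=np.zeros(g.shape,np.uint8); m[y0:y1,x0:x1]=(g<th)[y0:y1,x0:x1]
    k=cv2.findContours(m,cv2.RETR_EXTERNAL,cv2.CHAIN_APPROX_NONE)[0]; k=max(k,key=cv2.contourArea)
    return k
for c,box in((T,(118,192,165,236)),(S,(287,288,336,340))):
    k=tray(c,box)
    w=np.array([plane(c,p,.012)[:2] for p in k[:,0]],np.float32); print(cv2.minAreaRect(w))
crop(T,(175,155,295,235),6.6,"pics/tz2.png"); crop(S,(220,155,320,270),5.2,"pics/sz2.png")
E
python3 m.py
```

```text
max 46
max 54
((209.77142857142857, 191.42857142857142), 35.0) ((269.3191489361702, 232.04255319148936), 47.0) cap tri [0.5387 0.13   0.0893] plane [0.5375 0.1294 0.095 ] [0.5398 0.1323 0.095 ]
130.66666666666666 168.33333333333334
((0.46206796169281006, 0.3963571786880493), (0.11775729060173035, 0.1130707859992981), 82.82556915283203)
118.33333333333333 169.0
((0.46364113688468933, 0.39893007278442383), (0.11712989956140518, 0.11501768231391907), 82.78218078613281)
```

```bash
ls pics
```

```text
scene0.png
scz.png
sz2.png
top0.png
topz.png
tz2.png
```

View pics/tz2.png

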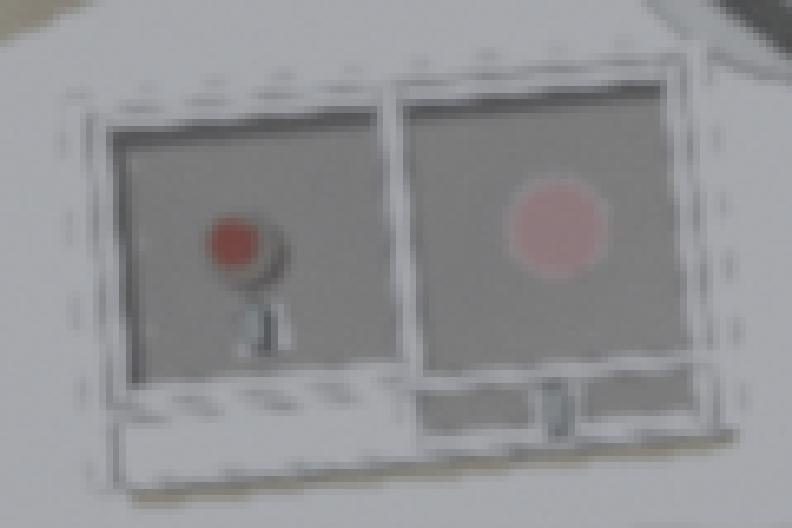

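View pics/sz2.png

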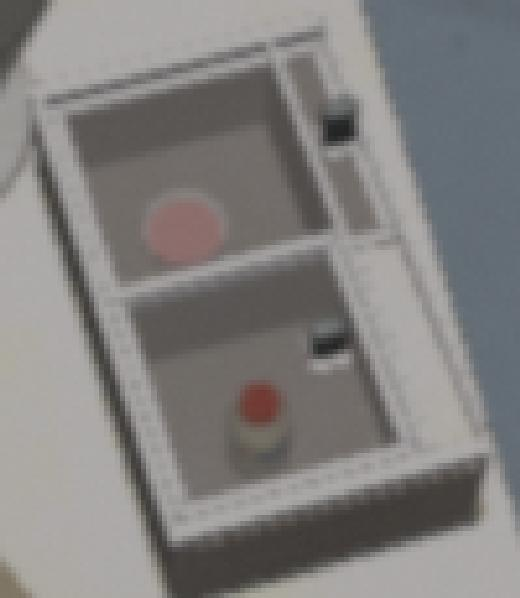

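```bash
python3 - <<'E'
from h import *
np.set_printoptions(precision=4,suppress=True)
T=cam("top");S=cam("scene")
def t(x,y): return (x/6.6+175-.42,y/6.6+155-.42)
def s(x,y): return (x/5.2+220-.4,y/5.2+155-.4)
L=(t(253,322),s(325,328)); R=(t(552,400),s(338,103))
for n,(a,b) in (("L",L),("R",R)): print(n,tri(T,a,S,b),plane(T,a,.146),plane(S,b,.146))
# top view frame lines at door height
for nm,p,z in (("topedge l",(110,130),.098),("topedge r",(690,62),.098),("div top",(388,95),.11),("div bot",(408,370),.11),("front l",(120,490),.098),("front r",(715,440),.098),("front barL",(130,410),.105),("front barR",(710,357),.105)):
    print(nm,plane(T,t(*p),z))
for nm,p in (("FL",(490,455)),("BL",(170,545)),("BR",(38,100)),("FR",(325,28))): print(nm,plane(S,s(*p),.113),plane(S,s(*p),.098))
print("dish",plane(T,t(557,228),.02),plane(S,s(185,228),.02))
E
```

```text
L [0.4938 0.1122 0.1401] [0.4926 0.1117 0.146 ] [0.4953 0.1148 0.146 ]
R [ 0.4506 -0.038   0.1513] [ 0.4514 -0.0382  0.146 ] [ 0.449 -0.041  0.146]
topedge l [0.598  0.1933 0.098 ]
topedge r [ 0.6297 -0.1124  0.098 ]
div top [0.6125 0.0458 0.11  ]
div bot [0.469  0.0365 0.11  ]
front l [0.4091 0.1876 0.098 ]
front r [ 0.4311 -0.122   0.098 ]
front barL [0.4504 0.1812 0.105 ]
front barR [ 0.4739 -0.1198  0.105 ]
FL [0.4125 0.2035 0.113 ] [0.4091 0.1977 0.098 ]
BL [0.6138 0.2196 0.113 ] [0.6129 0.2139 0.098 ]
BR [ 0.6366 -0.1052  0.113 ] [ 0.6359 -0.1148  0.098 ]
FR [ 0.4368 -0.1211  0.113 ] [ 0.4337 -0.1309  0.098 ]
dish [ 0.5508 -0.0406  0.02  ] [ 0.5513 -0.0403  0.02  ]
```

```bash
cat > go.py <<'E'
import sys
from h import *
from station import observe
np.set_printoptions(precision=4,suppress=True)
s=observe(); R=cv2.Rodrigues(np.array(s["ee_rot"]))[0]; p=np.array(s["tool_pos"])
print("t",s["time"],"p",p,"F",np.array(s["ft_force"]),"w",round(s["grip_width"],4)); print("q",np.array(s["qpos"]),"tool x yaw",np.arctan2(R[1,0],R[0,0]),"z",R[:,2])
if len(sys.argv)>3:
    d=np.array(list(map(float,sys.argv[1:4])))-p; print("tool shift",R.T@d)
    if len(sys.argv)>4:
        # yaw of tool x desired; tool z down => turn about tool z = -(dyaw)
        y=float(sys.argv[4]); a=-(y-np.arctan2(R[1,0],R[0,0])); print("turn",(a+np.pi)%(2*np.pi)-np.pi)
        X=np.array([np.cos(y),np.sin(y),0]);Z=np.array([0,0,-1.]);Y=np.cross(Z,X)
        print("shift if aligned",np.c_[X,Y,Z].T@d)
E
python3 go.py 0.494 0.113 0.3 0.078
```

```text
t 0.4 p [ 0.245  -0.6822  0.2311] F [ 0.004  -0.1931  0.3827] w 0.0854
q [ 1.1325  0.5913  0.0484  1.6087 -0.0333  0.9427 -0.0337] tool x yaw 0.3448420733557122 z [-0.0002  0.0002 -1.    ]
tool shift [ 0.5031 -0.6643 -0.0687]
turn 0.2668420733557122
shift if aligned [ 0.3102 -0.7734 -0.0689]
```

```bash
python3 -m crank '[[[0,0,-0.03],0.133],[[0,0,-0.03],0.133],[[0.02,-0.04,0],0],[[0.03,-0.05,0],0],[[0.03,-0.05,0],0],[[0.03,-0.05,0],0],[[0.03,-0.05,0],0],[[0.03,-0.05,0],0],[[0.02,-0.05,0],0],[[0.01,-0.05,0],0]]' -1; python3 go.py 0.494 0.113 0.2 0.078
```

```text
time: 1.65
tool_pos: [0.415, -0.2758, 0.2917]
ee_rot: [3.139, 0.126, 0.002]
ft_force: [0.9, -0.2, -0.3]
grip_width: 0.0852
t 1.65 p [ 0.415  -0.2758  0.2917] F [ 0.9407 -0.1741 -0.3075] w 0.0852
q [ 0.4781  0.23    0.0213  2.0472 -0.0069  0.863  -0.9872] tool x yaw 0.08037532021997501 z [ 0.0014 -0.0004 -1.    ]
tool shift [ 0.1098 -0.3812  0.0916]
turn 0.002375320219975219
shift if aligned [ 0.109  -0.3814  0.0917]
```

```bash
python3 -m crank '[[[0.005,-0.045,0],0],[[0.01,-0.045,0],0],[[0.01,-0.045,0],0],[[0.015,-0.045,0],0],[[0.015,-0.05,0],0],[[0.015,-0.05,0],0],[[0.02,-0.05,0.02],0],[[0.02,-0.05,0.02],0],[[0,0,0.02],0],[[0,0,0],0]]' 0.1; python3 go.py 0.494 0.113 0.2 0.078; python3 - <<'E'
from h import *
T=cam("top");S=cam("scene")
crop(T,(175,135,295,235),6,"pics/t3.png"); crop(S,(220,155,340,270),5,"pics/s3.png")
E
```

```text
time: 2.9
tool_pos: [0.4923, 0.1098, 0.2301]
ee_rot: [3.138, 0.126, -0.006]
ft_force: [0.1, -0.5, 0.0]
grip_width: 0.0381
t 2.9 p [0.4923 0.1098 0.2301] F [ 0.0846 -0.537   0.0046] w 0.0381
q [-0.1415  0.3259 -0.2103  2.0911  0.0993  0.7374 -1.9056] tool x yaw 0.08005465634674878 z [-0.0036 -0.0011 -1.    ]
tool shift [ 0.0021 -0.0031  0.0301]
turn 0.002054656346748729
shift if aligned [ 0.002  -0.0031  0.0301]
```

View pics/s3.png

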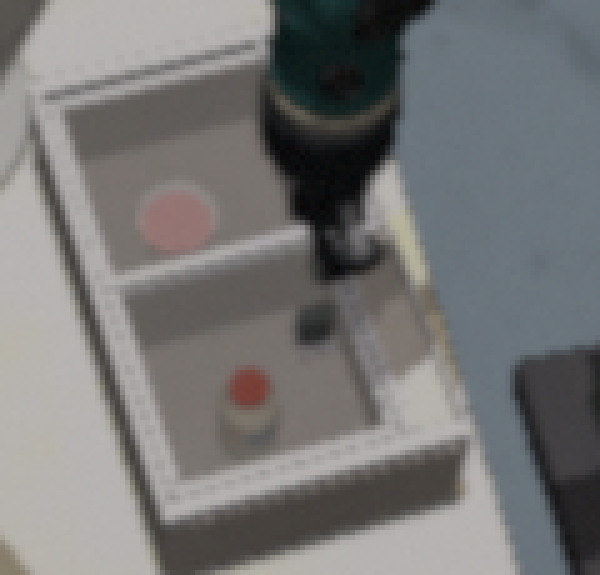

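View pics/t3.png

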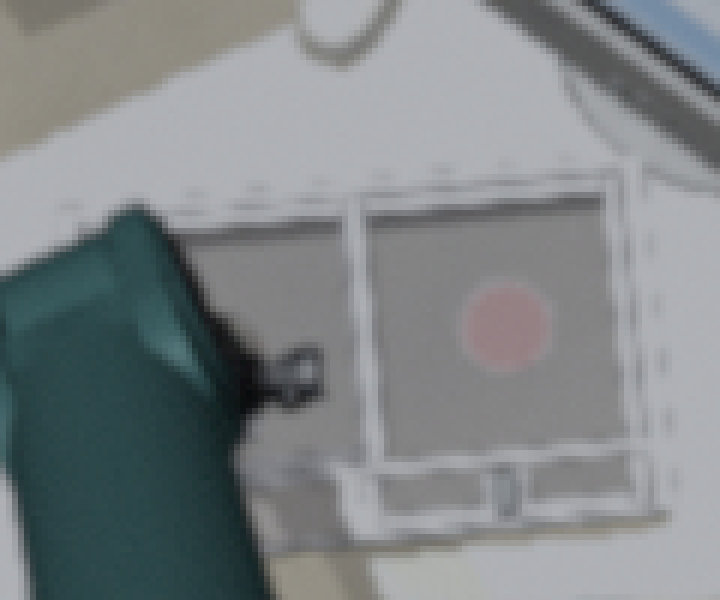

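The scene view shows the hand above the left tab (around 315,325 in the crop), with the bottle cap at 248,388, clear of it. I'll lower the fingers astride the tab next.

```bash
python3 -m crank '[[[0.002,-0.003,0.03],0],[[0,0,0.03],0],[[0,0,0.02],0],[[0,0,0.015],0],[[0,0,0.012],0],[[0,0,0],0]]'; python3 go.py 0.494 0.113 0.12 0.078
```

```text
time: 3.75
tool_pos: [0.4951, 0.1125, 0.124]
ee_rot: [3.139, 0.123, -0.001]
ft_force: [-0.3, 0.7, 0.9]
grip_width: 0.0382
t 3.75 p [0.4951 0.1125 0.124 ] F [-0.3277  0.7157  0.9012] w 0.0382
q [-0.1857  0.4919 -0.1681  2.1706  0.1684  0.4917 -1.9753] tool x yaw 0.07843325930274188 z [-0.0008 -0.0004 -1.    ]
tool shift [-0.001  -0.0006  0.004 ]
turn 0.0004332593027420728
shift if aligned [-0.001  -0.0006  0.004 ]
```

```bash
python3 -m crank '[[[0,0.01,0],0],[[0,0.015,0],0],[[0,0.02,0],0],[[0,0.02,0],0],[[0,0.02,0],0],[[0,0.02,0],0],[[0,0.02,0],0],[[0,0.015,0],0],[[0,0.008,0],0],[[0,0,0],0]]'; python3 go.py 0.494 0.113 0.12 0.078
```

```text
time: 5.0
tool_pos: [0.5063, -0.0359, 0.1243]
ee_rot: [3.139, 0.122, -0.002]
ft_force: [-0.9, 0.6, -0.5]
grip_width: 0.0385
t 5.0 p [ 0.5063 -0.0359  0.1243] F [-0.8633  0.6276 -0.46  ] w 0.0385
q [ 0.1222  0.4924 -0.1867  2.1699  0.1874  0.495  -1.7015] tool x yaw 0.07747221578279072 z [-0.0012 -0.0008 -1.    ]
tool shift [-0.0007 -0.1494  0.0042]
turn -0.0005277842172093372
shift if aligned [-0.0006 -0.1494  0.0043]
```

```bash
python3 -m crank '[[[0,0.005,0],0],[[0,0.003,0],0],[[0,0.003,0],0],[[0,0,0],0]]'; python3 - <<'E'
from h import *
T=cam("top");S=cam("scene")
crop(T,(175,135,295,235),6,"pics/t4.png"); crop(S,(220,155,340,270),5,"pics/s4.png")
E
```

```text
time: 5.5
tool_pos: [0.5074, -0.0459, 0.1242]
ee_rot: [3.139, 0.124, -0.001]
ft_force: [-0.2, 0.6, -0.7]
grip_width: 0.0384
```

View pics/s4.png

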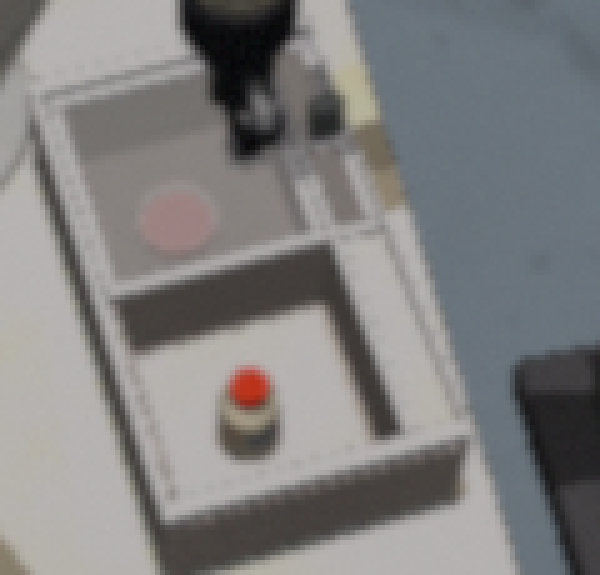

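View pics/t4.png

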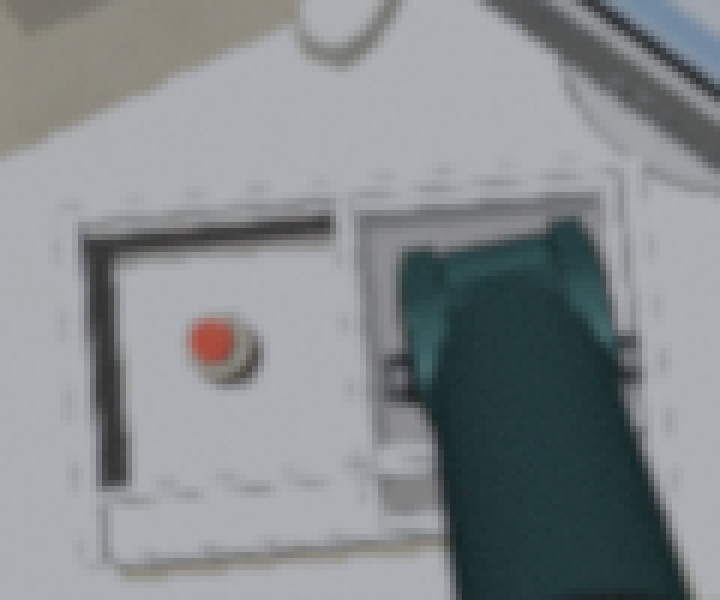

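The door has cleared the left bay, and the bottle is visible at about (248,388) in the scene crop. No stop force yet, so I'll nudge it a little further.

```bash
python3 -m crank '[[[0,0.003,0],0],[[0,0.002,0],0],[[0,0,0],0],[[0,0,0],0]]'; python3 - <<'E'
from m import *
E
python3 go.py
```

```text
time: 6.1
tool_pos: [0.508, -0.0474, 0.1242]
ee_rot: [-3.136, -0.128, 0.0]
ft_force: [-0.9, 7.3, -0.7]
grip_width: 0.0384
max 92
max 137
((209.83333333333334, 191.5), 36.0) ((269.4186046511628, 231.97674418604652), 43.0) cap tri [0.5384 0.1298 0.0893] plane [0.5373 0.1292 0.095 ] [0.5394 0.1322 0.095 ]
137.66666666666666 175.0
((0.46206796169281006, 0.3963571786880493), (0.11775729060173035, 0.1130707859992981), 82.82556915283203)
125.0 177.66666666666666
((0.46364113688468933, 0.39893007278442383), (0.11712989956140518, 0.11501768231391907), 82.78218078613281)
t 6.2 p [ 0.508  -0.0474  0.1242] F [-0.9014  7.3644 -0.541 ] w 0.0382
q [ 0.1527  0.4952 -0.1938  2.1645  0.1858  0.4971 -1.6715] tool x yaw 0.08141171077359598 z [-0.0001  0.0034 -1.    ]
```

```bash
python3 -m crank '[[[0,-0.008,0],0],[[0,0,-0.02],0],[[0,0,-0.03],0],[[0,0,-0.04],0],[[0.003,-0.03,-0.02],0],[[0.005,-0.05,0],0],[[0.005,-0.05,0],0],[[0.003,-0.04,0],0],[[0,0,0],0]]' -0.45; python3 go.py 0.5385 0.1307 0.05 0.078
```

```text
time: 7.32
tool_pos: [0.5103, 0.1321, 0.2347]
ee_rot: [-3.137, -0.134, -0.003]
ft_force: [-0.4, 0.6, 0.3]
grip_width: 0.0617
t 7.325 p [0.5103 0.1321 0.2347] F [-0.3922  0.5561  0.3103] w 0.0617
q [-0.1153  0.3509 -0.2847  2.0415  0.1382  0.7648 -1.9689] tool x yaw 0.08516299024396713 z [ 0.0016  0.0019 -1.    ]
tool shift [0.0277 0.0041 0.1848]
turn 0.007162990243966938
shift if aligned [0.028  0.0036 0.1847]
```

```bash
python3 -m crank '[[[0.014,0.002,0],0.007],[[0.014,0.002,0.02],0],[[0,0,0.03],0],[[0,0,0.03],0],[[0,0,0.015],0],[[0,0,0],0]]'; python3 go.py 0.5385 0.1307 0.05 0.078; python3 - <<'E'
from h import *
T=cam("top");S=cam("scene")
crop(T,(175,135,295,235),6,"pics/t5.png"); crop(S,(220,155,340,270),5,"pics/s5.png")
E
```

```text
time: 8.07
tool_pos: [0.5384, 0.1247, 0.1384]
ee_rot: [3.139, 0.11, -0.003]
ft_force: [-0.7, -0.8, -0.5]
grip_width: 0.0617
t 8.075 p [0.5384 0.1247 0.1384] F [-0.7216 -0.847  -0.4916] w 0.0617
q [-0.1383  0.5156 -0.2321  2.0625  0.2073  0.5871 -2.0156] tool x yaw 0.06982736259171504 z [-0.0018 -0.0012 -1.    ]
tool shift [ 0.0007 -0.0061  0.0884]
turn -0.008172637408284888
shift if aligned [ 0.0006 -0.006   0.0884]
```

View pics/s5.png

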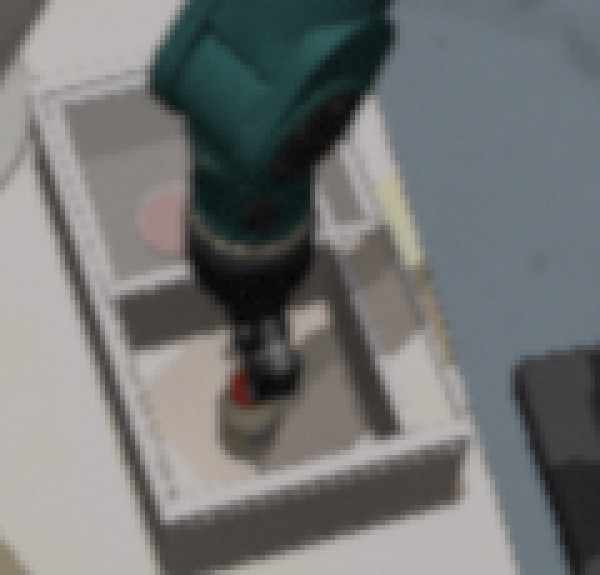

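The fingers straddle the cap, about 6 mm right of where I want them, so I'll correct that and recheck.

```bash
python3 -m crank '[[[0,-0.006,0],-0.008],[[0,0,0],0],[[0,0,0],0]]'; python3 go.py 0.5385 0.1307 0.05 0.078
```

```text
time: 8.55
tool_pos: [0.538, 0.1324, 0.1398]
ee_rot: [-3.139, -0.126, -0.001]
ft_force: [-1.2, 0.2, 0.0]
grip_width: 0.062
t 8.55 p [0.538  0.1324 0.1398] F [-1.2422  0.2425  0.0292] w 0.062
q [-0.1489  0.5143 -0.2357  2.0603  0.2087  0.5882 -2.0198] tool x yaw 0.08029831299730408 z [ 0.0008  0.0002 -1.    ]
tool shift [0.0003 0.0018 0.0898]
turn 0.0022983129973042082
shift if aligned [0.0003 0.0018 0.0898]
```

```bash
python3 -m crank '[[[0,0.001,0.02],0],[[0,0,0.025],0],[[0,0,0.025],0],[[0,0,0.017],0],[[0,0,0],0]]'; python3 go.py 0.5385 0.1307 0.05 0.078
```

```text
time: 9.18
tool_pos: [0.5372, 0.1309, 0.0513]
ee_rot: [3.138, 0.126, -0.004]
ft_force: [0.9, 0.0, 0.4]
grip_width: 0.0616
t 9.175 p [0.5372 0.1309 0.0513] F [0.8549 0.0012 0.3632] w 0.0616
q [-0.1953  0.6546 -0.1736  2.1014  0.2682  0.4084 -2.0716] tool x yaw 0.0799723239577984 z [-0.0022 -0.0008 -1.    ]
tool shift [0.0013 0.0003 0.0013]
turn 0.0019723239577982277
shift if aligned [0.0013 0.0003 0.0013]
```

```bash
python3 -m crank '[[[0.001,0,0],0],[[0,0,0],0],[[0,0,0],0],[[0,0,0],0],[[0,0,0],0],[[0,0,0],0]]' 1; python3 -m crank '[[[0,0,-0.01],0],[[0,0,-0.01],0],[[0,0,0],0]]'; python3 go.py
```

```text
time: 9.93
tool_pos: [0.5398, 0.1314, 0.0532]
ee_rot: [-3.139, -0.125, -0.003]
ft_force: [-0.2, -1.2, 6.7]
grip_width: 0.0383
time: 10.3
tool_pos: [0.5395, 0.1314, 0.0732]
ee_rot: [-3.139, -0.125, -0.003]
ft_force: [-0.2, 0.4, -2.5]
grip_width: 0.0386
t 10.3 p [0.5395 0.1314 0.0732] F [-0.1692  0.3912 -2.5145] w 0.0386
q [-0.1815  0.6192 -0.1912  2.0917  0.256   0.4504 -2.0601] tool x yaw 0.07973618141051121 z [ 0.0016  0.0007 -1.    ]
```

```bash
python3 -m crank '[[[0,0,-0.02],0],[[0,0,-0.03],0],[[0,0,-0.03],0],[[0,0,-0.03],0],[[0,0,-0.02],0],[[0,0,-0.01],0],[[0,0,0],0]]'; python3 go.py 0.463 0.3977 0.11 0.078; python3 - <<'E'
from h import *
T=cam("top");S=cam("scene")
crop(S,(220,155,340,270),5,"pics/s6.png")
E
```

```text
time: 11.18
tool_pos: [0.5389, 0.1312, 0.2124]
ee_rot: [-3.139, -0.125, -0.001]
ft_force: [-0.0, 0.4, -1.7]
grip_width: 0.0382
t 11.175 p [0.5389 0.1312 0.2124] F [-0.046   0.3678 -1.7104] w 0.0382
q [-0.1119  0.4141 -0.2751  2.0039  0.1623  0.7437 -1.9757] tool x yaw 0.0797132171432838 z [ 0.0004  0.0001 -1.    ]
tool shift [-0.0545 -0.2717  0.1024]
turn 0.0017132171432838739
shift if aligned [-0.0549 -0.2716  0.1024]
```

View pics/s6.png

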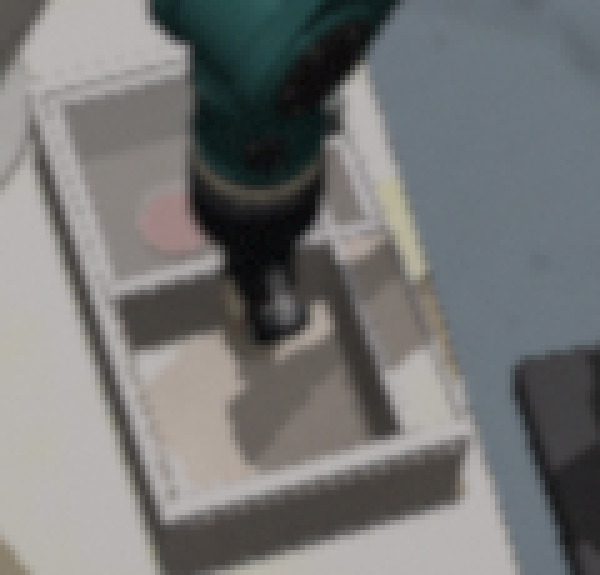

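The bay is empty and the bottle is in the fingers, which read 38 mm open and about 1.6 N of weight. I'll carry it to the tray now.

```bash
python3 -m crank '[[[-0.004,-0.02,0],0],[[-0.008,-0.04,0],0],[[-0.009,-0.045,0],0],[[-0.009,-0.045,0],0],[[-0.009,-0.045,0],0],[[-0.008,-0.04,0],0],[[-0.005,-0.025,0],0],[[-0.003,-0.012,0],0],[[0,0,0],0]]'; python3 go.py 0.463 0.3977 0.11 0.078
```

```text
time: 12.4
tool_pos: [0.4618, 0.398, 0.2115]
ee_rot: [3.138, 0.127, -0.002]
ft_force: [0.6, -1.1, -2.2]
grip_width: 0.0387
t 12.4 p [0.4618 0.398  0.2115] F [ 0.6114 -1.1172 -2.2038] w 0.0387
q [-0.573   0.4838 -0.2947  1.8835  0.1887  0.8029 -2.4573] tool x yaw 0.08104431104110588 z [-0.0012 -0.0011 -1.    ]
tool shift [0.0013 0.0003 0.1015]
turn 0.003044311041105807
shift if aligned [0.0012 0.0004 0.1015]
```

```bash
python3 -m crank '[[[0,0,0.02],0],[[0,0,0.03],0],[[0,0,0.03],0],[[0,0,0.02],0],[[0,0,0.01],0],[[0,0,0],0]]'; python3 go.py 0.463 0.3977 0.0472 0.078; python3 - <<'E'
from h import *
T=cam("top");S=cam("scene")
crop(S,(255,250,355,350),5,"pics/s7.png");crop(T,(105,170,185,250),6,"pics/t7.png")
E
```

```text
time: 13.15
tool_pos: [0.4628, 0.3966, 0.1018]
ee_rot: [3.138, 0.123, -0.001]
ft_force: [0.2, -1.0, -1.7]
grip_width: 0.0386
t 13.15 p [0.4628 0.3966 0.1018] F [ 0.1745 -1.0084 -1.7011] w 0.0386
q [-0.6115  0.6262 -0.2434  1.9548  0.2572  0.5917 -2.5177] tool x yaw 0.07839595765190108 z [-0.0007 -0.0016 -1.    ]
tool shift [ 0.0003 -0.0012  0.0546]
turn 0.0003959576519010355
shift if aligned [ 0.0003 -0.0011  0.0546]
```

View pics/s7.png

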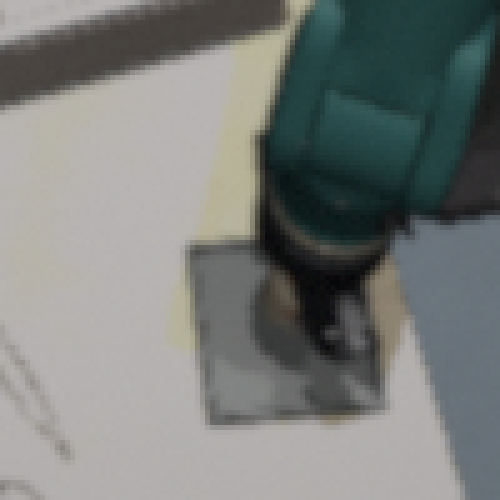

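View pics/t7.png

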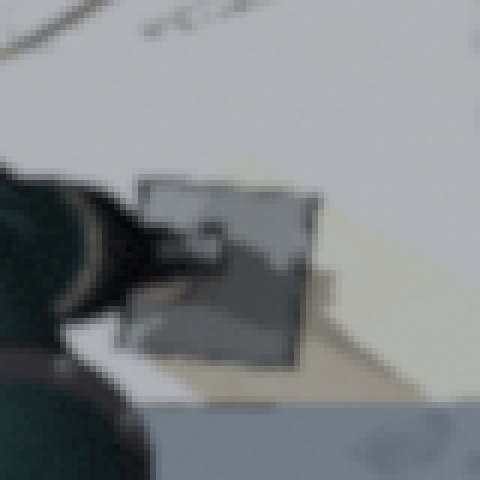

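Both views put the hand and bottle over the middle of the tray, which is centred near (285,330) in the scene crop and (225,275) in the top crop. I'll lower it gently.

```bash
python3 -m crank '[[[0,0,0.015],0],[[0,0,0.015],0],[[0,0,0.01],0],[[0,0,0.006],0],[[0,0,0.003],0],[[0,0,0.002],0],[[0,0,0],0]]'; python3 -m crank '[[[0,0,0.001],0],[[0,0,0.001],0],[[0,0,0],0]]';python3 -m crank '[[[0,0,0.001],0],[[0,0,0],0]]'
```

```text
time: 14.12
tool_pos: [0.4625, 0.3981, 0.0514]
ee_rot: [-3.139, -0.125, -0.0]
ft_force: [-0.2, 0.3, -2.2]
grip_width: 0.0385
time: 14.5
tool_pos: [0.4624, 0.3979, 0.0493]
ee_rot: [3.139, 0.125, -0.0]
ft_force: [0.7, -0.5, -2.1]
grip_width: 0.0385
time: 14.75
tool_pos: [0.4624, 0.3979, 0.0482]
ee_rot: [3.139, 0.125, -0.0]
ft_force: [-0.1, 1.1, -1.7]
grip_width: 0.0386
```

```bash
python3 -m crank '[[[0,0,0.001],0],[[0,0,0],0]]';python3 -m crank '[[[0,0,0.0007],0],[[0,0,0],0]]'
```

```text
time: 15.0
tool_pos: [0.4625, 0.398, 0.0474]
ee_rot: [-3.139, -0.125, -0.0]
ft_force: [-0.3, 0.1, -0.3]
grip_width: 0.0389
time: 15.25
tool_pos: [0.4626, 0.3981, 0.0473]
ee_rot: [3.139, 0.125, 0.001]
ft_force: [-0.7, -1.2, 5.2]
grip_width: 0.0384
```

```bash
python3 -m crank '[[[0,0,0],0],[[0,0,0],0],[[0,0,0],0],[[0,0,0],0],[[0,0,0],0]]' -0.5; python3 -m crank '[[[0,0,-0.015],0],[[0,0,-0.03],0],[[0,0,-0.04],0],[[0,0,-0.04],0],[[0,0,-0.04],0],[[0,0,0],0]]' ; python3 go.py 0.5065 -0.038 0.23 0.078
```

```text
time: 15.88
tool_pos: [0.4624, 0.398, 0.0465]
ee_rot: [3.139, 0.125, -0.0]
ft_force: [-0.2, 0.5, -0.3]
grip_width: 0.0642
time: 16.62
tool_pos: [0.4642, 0.4, 0.2164]
ee_rot: [-3.133, -0.125, -0.01]
ft_force: [0.6, -0.5, -0.1]
grip_width: 0.0641
t 16.625 p [0.4642 0.4    0.2164] F [ 0.5596 -0.4649 -0.0953] w 0.0641
q [-0.568   0.4784 -0.3009  1.8794  0.1919  0.8027 -2.4608] tool x yaw 0.07966630809873369 z [ 0.0064  0.006  -1.    ]
tool shift [ 0.0074  0.4399 -0.016 ]
turn 0.0016663080987338041
shift if aligned [ 0.008   0.44   -0.0136]
```

```bash
python3 -m crank '[[[0,0.03,-0.01],0],[[0,0.05,0],0],[[0,0.055,0],0],[[0,0.055,0],0],[[0,0.055,0],0],[[0.002,0.055,0],0],[[0.003,0.055,0],0],[[0.003,0.05,0],0],[[0,0.032,0],0],[[0,0,0],0]]' 0.1; python3 go.py 0.507 -0.035 0.122 0.078;  python3 - <<'E'
from h import *
T=cam("top");S=cam("scene")
crop(S,(220,155,340,345),3,"pics/s8.png");crop(T,(105,170,185,250),6,"pics/t8.png")
E
```

```text
time: 17.88
tool_pos: [0.5044, -0.0403, 0.2211]
ee_rot: [3.138, 0.116, -0.003]
ft_force: [1.1, 0.0, -0.5]
grip_width: 0.0383
t 17.875 p [ 0.5044 -0.0403  0.2211] F [ 1.1487  0.0299 -0.5385] w 0.0383
q [ 0.1822  0.3418 -0.2433  2.0967  0.1248  0.7179 -1.639 ] tool x yaw 0.07363779200408047 z [-0.0016 -0.0012 -1.    ]
tool shift [ 0.0031 -0.0052  0.0991]
turn -0.004362207995919576
shift if aligned [ 0.003  -0.0051  0.0991]
```

View pics/s8.png

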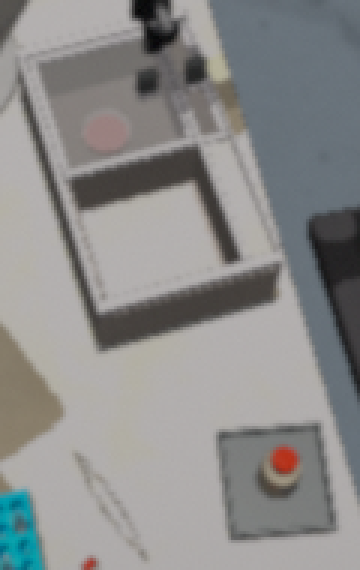

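View pics/t8.png

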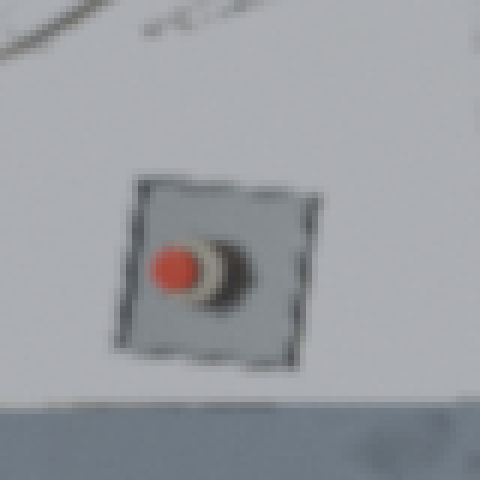

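The bottle stands upright in the middle of the tray, with its cap at (285,460) in the scene crop and (175,268) in the top crop. Next I'll lower over the left tab and shut the door.

```bash
python3 -m crank '[[[0.002,-0.003,0],0],[[0,0,0],0]]'; python3 go.py 0.507 -0.035 0.122 0.078; python3 -m crank '[[[0,0,0.02],0],[[0,0,0.03],0],[[0,0,0.025],0],[[0,0,0.015],0],[[0,0,0.006],0],[[0,0,0],0]]'; python3 go.py 0.507 -0.035 0.122 0.078
```

```text
time: 18.23
tool_pos: [0.5072, -0.0319, 0.2216]
ee_rot: [-3.138, -0.131, -0.0]
ft_force: [0.9, 0.1, 0.0]
grip_width: 0.0382
t 18.225 p [ 0.5072 -0.0319  0.2216] F [0.905  0.1088 0.0272] w 0.0382
q [ 0.1707  0.3434 -0.2485  2.0927  0.125   0.719  -1.6458] tool x yaw 0.08313158179326881 z [ 0.0002  0.0007 -1.    ]
tool shift [-0.0004  0.0032  0.0996]
turn 0.005131581793268669
shift if aligned [-0.0004  0.0031  0.0996]
time: 18.98
tool_pos: [0.5072, -0.0336, 0.1257]
ee_rot: [-3.139, -0.126, -0.0]
ft_force: [0.2, 0.4, 0.7]
grip_width: 0.0382
t 18.975 p [ 0.5072 -0.0336  0.1257] F [0.2387 0.433  0.7484] w 0.0382
q [ 0.1284  0.4911 -0.2001  2.1678  0.1971  0.4991 -1.7128] tool x yaw 0.0801833683185994 z [ 0.0001  0.     -1.    ]
tool shift [-0.0003  0.0014  0.0037]
turn 0.0021833683185992214
shift if aligned [-0.0003  0.0014  0.0037]
```

```bash
python3 -m crank '[[[0,-0.01,0],0],[[0,-0.015,0],0],[[0,-0.02,0],0],[[0,-0.02,0],0],[[0,-0.02,0],0],[[0,-0.02,0],0],[[0,-0.02,0],0],[[0,-0.015,0],0],[[0,-0.01,0],0],[[0,0,0],0]]'; python3 -m crank '[[[0,-0.003,0],0],[[0,-0.003,0],0],[[0,0,0],0]]'; python3 -m crank '[[[0,-0.003,0],0],[[0,0,0],0]]'
```

```text
time: 20.23
tool_pos: [0.4949, 0.1171, 0.1257]
ee_rot: [-3.138, -0.128, -0.001]
ft_force: [0.5, -0.2, -0.2]
grip_width: 0.0384
time: 20.6
tool_pos: [0.4944, 0.1214, 0.1255]
ee_rot: [3.139, 0.124, -0.001]
ft_force: [-0.0, -1.2, 0.1]
grip_width: 0.0385
time: 20.85
tool_pos: [0.4942, 0.1246, 0.1255]
ee_rot: [3.139, 0.125, -0.001]
ft_force: [0.3, -0.9, -0.7]
grip_width: 0.0381
```

```bash
python3 -m crank '[[[0,-0.002,0],0],[[0,0,0],0],[[0,0,0],0]]'; python3 -m crank '[[[0,-0.002,0],0],[[0,0,0],0],[[0,0,0],0]]'
```

```text
time: 21.22
tool_pos: [0.4942, 0.1247, 0.1255]
ee_rot: [3.137, 0.123, -0.001]
ft_force: [0.9, -4.4, 0.1]
grip_width: 0.0386
time: 21.6
tool_pos: [0.4941, 0.1247, 0.1254]
ee_rot: [3.135, 0.121, -0.002]
ft_force: [1.1, -8.2, 0.4]
grip_width: 0.0385
```

Force is rising with no travel, so the door is at its shut stop. I'll back off, lift and check.

```bash
python3 -m crank '[[[0,0.012,0],0],[[0,0,-0.02],0],[[0,0,-0.03],0],[[0,0,-0.04],0],[[0,0.05,-0.03],0],[[0,0.05,-0.03],0],[[0,0.05,0],0],[[0,0.05,0],0],[[0,0.05,0],0],[[0,0,0],0]]';python3 -m crank '[[[0,0.05,0],0],[[0,0.04,0],0],[[0,0,0],0]]'; python3 m.py >/dev/null; python3 - <<'E'
from h import *
T=cam("top");S=cam("scene")
crop(S,(220,155,340,345),3,"pics/s9.png");crop(T,(115,155,295,240),4.4,"pics/t9.png")
for c,b in((T,(125,195,160,230)),(S,(295,290,330,325))):
    x0,y0,x1,y1=b;i=c["im"].astype(int);d=(i[...,2]-i[...,1])[y0:y1,x0:x1];M=cv2.moments((d>d.max()*.5).astype(np.uint8),True)
    p=(M["m10"]/M["m00"]+x0,M["m01"]/M["m00"]+y0);print(p,plane(c,p,.085))
E
python3 go.py
```

```text
time: 22.85
tool_pos: [0.5149, -0.1372, 0.2757]
ee_rot: [3.138, 0.113, 0.002]
ft_force: [-0.6, 0.5, 0.2]
grip_width: 0.0385
time: 23.22
tool_pos: [0.5222, -0.2248, 0.2755]
ee_rot: [3.139, 0.118, 0.001]
ft_force: [0.5, 1.0, 0.7]
grip_width: 0.0384
(133.6315789473684, 214.5) [0.46140371 0.39667118 0.085     ]
(314.56140350877195, 307.82456140350877) [0.46146349 0.39710621 0.085     ]
t 23.425 p [ 0.5224 -0.2197  0.2755] F [-0.0927  1.0531 -1.4617] w 0.0383
q [ 0.4099  0.3439 -0.1179  1.9221  0.0496  0.8788 -1.2205] tool x yaw 0.0831037207321102 z [ 0.0001  0.0015 -1.    ]
```

View pics/s9.png

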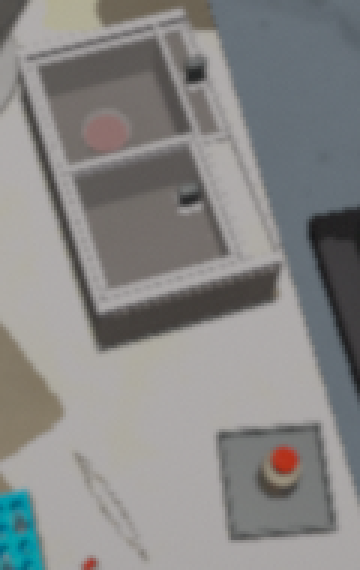

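View pics/t9.png

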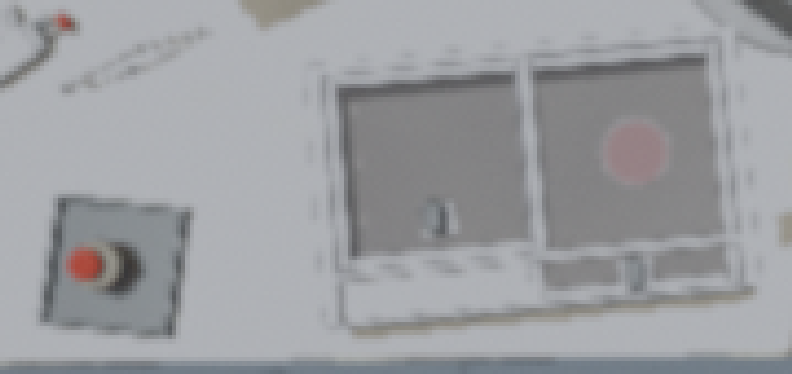

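Both doors look the same as in the first picture: the left tab is at (438,218) and the right tab at (636,272) in the top crop. The bottle is upright in the tray, with both views putting its cap at about (0.461, 0.397), and the robot is clear of everything.

```bash
python3 -c "
from station import order; print(order.job_done())"
```

```text
the job is handed in; nothing more can be done
None
```

The bottle is standing upright in the grey tray and both doors are shut. I handed the job in at about 23.4 s of the 69 s allowed; the hand-in reported no verdict.

**What I did:** The bottle was in the left bay. I pushed the left door open by its tab until it reached the hard stop (about 7 N). I then gripped the bottle (fingers at 38 mm), carried it to the tray, set it down with about 5 N of contact and let go. Finally I pushed the door back until it hit the shut stop (about 8 N, with no further travel).

**Last checks:**
- **Bottle:** both cameras put its cap at (0.461, 0.397), within about 2 mm of the measured tray centre (0.463, 0.398).
- **Doors:** both tabs are within about a pixel of where they appear in the first picture.
- **Dish:** it still lies in the right bay and looks unmoved, though I only judged this by eye.
- **Robot:** the hand was clear of everything, at 0.275 m height.

**Not checked:** I did not measure the tape roll or the taller bottle again at the end. No push or force reading suggested contact with either. The measured TCP position was sometimes a few millimetres off just after a fast move; I let it settle and corrected it before lowering.

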